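Fit the drop pin and extend the headset gauge arm

ROBOT

A 6-joint arm with a two-finger parallel gripper is mounted at the origin on the work surface. World frame = base frame: x ahead of the robot, y to its left, z up, the work surface at z = 0. Lengths are in mm, angles in rad, forces in N, time in s.
With the tool pointing down it reaches from about 300 to 775 mm from the base axis. Payload 14.6 kg.
Tool frame: the origin (TCP) lies midway between the tips of the shut fingers; the grasp point (between the pads) lies 19 mm behind it; z points along the fingers, y is the line along which they close (so a half turn about z gives the same grasp; the last joint's range is limited). The gripper opens to 94 mm and grips with 3 to 60 N. Pads are 16 mm wide; open, the fingers measure 119 mm over their backs; the gripper's body (75 mm by 177 mm) begins 78 mm behind the grasp point.
Start: joints at [1.107, 0.3, 1.521, -0, 1.321, -0.067], TCP at [212.554, 507.257, 205.446] pointing down, gripper open.
Joint ranges: [-3.03, 3.03], [-0.79, 2.21], [0.23, 2.52], [-1.04, 4.18], [0, 3.07], [-2.55, 2.55]. Speed limits (rad/s): [2.22, 2.22, 2.57, 3.14, 3.14, 3.14].

INTERFACE

Orientations are given as a unit quaternion [x, y, z, w].
In Python, from rig import robot gives the robot as it stands.
- The arm moves only by the shell command python3 -m inch 'ROWS' [OPENING] [FORCE]. ROWS is JSON, a list of rows, each a list of 6 numbers: the shift along the tool's x, y, z each as a share of 0.6 m, from -1 to 1, then the turn, a rotation vector about the tool's x, y, z each as a share of 360 degrees, from -1 to 1. A call has 1 to 12 rows; each row shifts and turns the commanded pose from where the row before left it, along the tool's axes as they then stand; what a row does not reach is not made up. A row lasts 1/10 s, in which the tool goes at most 50 mm and 8.59 degrees, less where a joint would pass 70% of its speed; a pose out of reach is approached as far as the arm can. A call with a number of a shift or a turn outside -1 to 1 is refused whole. A call with a gripper value outside its range is refused whole. OPENING is the opening, from 0 (shut) to 1 (fully open), set as the call begins (- or left out, the last holds). The fingers move at their own pace and stop on an object; FORCE is the grip in N (left out, the last holds). Time passes only in rows, so rows that do not move let the fingers close. It gives the time, the measured TCP pose, the force, the opening and the grip force at its end, in the units of the state.
- robot.sense(): the state, without advancing time (a new reading comes with each control period).
- robot.capture(name): name is "scene" or "top" or "wrist"; returns the picture (384x512x3 uint8, red, green, blue); there is no depth.
- robot.camera_params(name): a dict with "fx", "fy", "cx", "cy" (pixels), "extrinsics" (4x4, takes a point from world to camera coordinates). Camera axes: x right, y up, looking along -z (the intrinsics and any distortion apply to the point x, -y, -z); pixel columns grow to the right and rows downward; lengths in mm; the calibration is good to about 2 mm. A picture is of the moment at which its call begins: read the wrist's pose just before it. camera_params takes no time and is no camera call; for the wrist camera it gives the pose at the moment of the call.
- robot.job_done(): hands the job in; it is judged then, once.
Trained networks look in the newest picture that a camera, given by its name, has taken for a name from the list of things; names that differ only in an ending like _2 or _b are one class to them, and where a whole thing is asked for, a point or a joint stands for the part that bears it (a point fixed in the world has none). Each returns a list of dicts, best first, with "confidence" (0 to 1); they miss things now and then, are a little off and sometimes report something else, mostly with a low value. They report only what shows in the picture. A call takes as long as a camera call.
- robot.trace(camera, target): "pixels" (384x512 bool, what is visible of it) and "xy" ([column, row] in pixels, amid what is visible of it).
- robot.spot_point(camera, target): "xy" ([column, row] in pixels: a listed point, or the origin of a listed thing).
The state is a dict: "time_s": time; "joints": joint angles; "joint_vel": joint speeds; "tau": joint torques, N m; "tcp_pos": TCP position; "eef_rot": TCP orientation; "contact_force": force on the tool from outside, world axes, zero at the start; "wrist_torque": the same for the moment, N m; "width": finger opening in mm; "grasp_force": force on a finger pad.
Only numpy, scipy, OpenCV 4.12 (cv2) and the standard library are available. Lean on these libraries where they do the work, as an engineer would, in place of code of your own. Each camera call takes 0.05 s, during which the arm holds its last target. There are 200 camera calls.

TASK

Take the pin with the tall straight cylindrical knob from the wooden block and put it down through the eyelet at the end of the gauge's telescoping arm until its knob rests on the eyelet, while the arm is still locked home; leave the other two pins in the block. Then squeeze the lock button on the arm's grip to release it, draw the arm out until its pointer blade lines up with the marker clip on the scale rail, and finish while still squeezing the grip and holding the arm there against its return spring.

Things in the scene. Friction and masses are not known exactly. Their poses are not given: they have to be found in the camera images.
- gauge: fixed gauge stand; black board 200 x 460 x 12 mm, origin on its underside, spanning local x -100..100, y -190..270 mm. The arm extends along local +y. A column carries a level grey sleeve (36 x 36 mm, y -170..-30, centre z 150 mm); the aluminium arm (22 x 16 mm) leaves it at x 0, z 142..158. A grey domed head form (radius 80, top z 83) stands at y 160 below the arm
- boom (a joint): extension of the telescoping arm, m: 0 home, 0.13 fully out. A lock tooth holds it below about 0.002 until the lock button is pressed over 5 mm. A return spring draws it home with 2.5 N (home) to 3.6 N (0.11 out), plus 0.8 N friction; let go, it runs home and locks
- lock_button (a joint): how far the lock button is pressed, m: 0 out, 0.008 fully in; the spring takes 3 N to start and 7 N fully in
- grip: the arm's grip: black upright block on top of the arm, moving with it: x -16..12, y -20..20, z 158..215 mm in this frame (axes as the gauge; at home its origin is the gauge's). Squeeze it across local x, from above: one finger on the flat face at x -16, the other on the lock button at x +30 (46 mm apart; 38 mm when pressed)
- grip_mid (a point): point midway between the block's flat face and the fully pressed button's face, 195 mm above the table, 20 mm below the block's top; moves with the arm; axes as the gauge
- button_face (a point): centre of the outer face of the lock button, a round aluminium cap 23 mm across on the +x side of the grip, pressed towards local -x, 195 mm above the table
- eyelet (a point): centre of the top mouth of the eyelet: vertical through hole 12 mm in diameter in a plate 34 x 34 x 10 mm at the arm's end, 95 mm beyond the grip's centre along local +y; mouth 158 mm above the table; moves with the arm; axes as the gauge
- pointer (a point): tip of the thin dark pointer blade (2 mm wide in y) that sticks out from the arm over the scale rail, 50 mm beyond the grip's centre along local +y; moves with the arm; axes as the gauge
- mark (a point): ridge tip of the marker clip: dark steel clip 10 mm wide with a 3 mm ridge on top, on the outer edge of the fixed scale rail (x 34..60, y -40..185, top z 145 mm in the gauge's frame, a line every 10 mm); 50 to 110 mm beyond the pointer's home along local +y. Axes as the gauge. Set when the pointer has the same local y; they then stand 4 mm apart in x
- pin_block: fixed wooden block 170 x 50 x 75 mm, origin at the centre of its underside, three through holes 12 mm in diameter in a row along local x at -55, 0 and +55 mm, each with a pin standing in it, knob resting on the block's top (z 75 mm)
- drop_pin: the pin to use: steel shaft 8 mm in diameter, 65 mm long with a tapered tip, and above it a black cylindrical knob 18 mm in diameter and 36 mm tall; the tallest of the three. 50 g. Origin at the tip, z along the pin up to the knob
- pin_tip (a point): tip of the drop pin's shaft
- pin_collar (a point): centre of the underside of the drop pin's knob, 65 mm above the tip
- disc_pin: another pin, to be left: same shaft, flat disc head 26 mm across and 7 mm tall; origin at the tip
- ball_pin: another pin, to be left: same shaft, ball head 22 mm across whose top stands 27 mm over the block; origin at the tip

How it is judged (in metres and radians):
On the way, in this order (a step that is already met when the one before it is completed fails the run):
1. the drop pin hangs in the eyelet, its knob resting on it and let go, with the arm still locked home (horizontal distance between pin_collar and eyelet below 0.006 m and horizontal distance between pin_tip and eyelet below 0.02 m and z of pin_collar in the frame of eyelet between -0.004 and 0.004 m and z of pin_tip in the frame of eyelet below -0.055 m and contact force between the fingers and drop_pin below 0.1 N and value of joint boom below 0.006 m), for 0.2 s.
2. the fingers squeeze the grip so that the lock button is pressed (value of joint lock_button above 0.005 m and contact force between the fingers and grip above 1 N), for 0.2 s.
At the end, for the whole second after the job is handed in: for the last second: pointer within 4 mm of the marker along the rail, arm still, fingers squeezing the grip (over 2 N), button in over 5 mm; the drop pin untouched in the eyelet, its knob within 4 mm (height) and 6 mm (sideways) of the mouth, tip within 20 mm of the axis (horizontal distance between pin_collar and eyelet below 0.006 m and horizontal distance between pin_tip and eyelet below 0.02 m and z of pin_collar in the frame of eyelet between -0.004 and 0.004 m and z of pin_tip in the frame of eyelet below -0.055 m and contact force between the fingers and drop_pin below 0.1 N and y of pointer in the frame of mark between -0.004 and 0.004 m and velocity of joint boom between -0.01 and 0.01 m/s and value of joint lock_button above 0.005 m and contact force between the fingers and grip above 2 N); the arm keeps its last pose, push and grip.
It fails at once if one of the other two pins is taken or knocked out of the block (moved more than 20 mm) (distance of any of disc_pin, ball_pin from where it was at the start of the episode above 0.02 m).
It also fails if it takes over 58 s, if anything falls off the work surface, if the arm or the gripper's body presses on something with over 40 N, if the wrist force passes 120 N, or if a joint passes its speed limit or range.

## Working session

There is one attempt and no reset: what is moved stays moved. The work goes in short steps, Python scripts to look and compute and a shell command to move; the robot and the scene stay as the last step left them, time stands still between calls to the robot, and variables do not carry over. Pictures are saved under pics/ and viewed, at most 10 in all, crops included, and the job is handed in when it is done.

```bash
mkdir -p pics; ls
cat > h.py <<'E'
import numpy as np, cv2, json
from rig import robot
from scipy.spatial.transform import Rotation as R
def proj(P,c):
    E=np.array(c["extrinsics"]); p=E[:3,:3]@np.asarray(P,float)+E[:3,3]
    return np.array([c["cx"]+c["fx"]*p[0]/-p[2], c["cy"]+c["fy"]*-p[1]/-p[2]])
def ray(uv,c):
    E=np.array(c["extrinsics"]); d=np.array([(uv[0]-c["cx"])/c["fx"],-(uv[1]-c["cy"])/c["fy"],-1.])
    Rm=E[:3,:3]; return -Rm.T@E[:3,3], Rm.T@d
def atz(uv,c,z):
    o,d=ray(uv,c); return o+d*(z-o[2])/d[2]
def tri(obs):
    A=np.zeros((3,3));b=np.zeros(3)
    for uv,c in obs:
        o,d=ray(uv,c); d=d/np.linalg.norm(d); M=np.eye(3)-np.outer(d,d); A+=M; b+=M@o
    return np.linalg.solve(A,b)
def rel(target):
    "shift to target (mm, world) in tool axes, shares of 600 mm"
    s=robot.sense(); r=R.from_quat(s["eef_rot"]); return r.inv().apply(np.asarray(target)-s["tcp_pos"])/600
E
cat > a.py <<'E'
from h import *
np.set_printoptions(precision=1,suppress=True)
ims={}
for n in ("scene","top","wrist"):
    im=robot.capture(n); ims[n]=im
    cv2.imwrite(f"pics/{n}0.png",im[:,:,::-1])
pts=["eyelet","grip_mid","button_face","pointer","mark","gauge","pin_block","pin_collar","drop_pin","disc_pin","ball_pin"]
C={n:robot.camera_params(n) for n in("scene","top")}
zs=dict(eyelet=158,grip_mid=195,button_face=195,pointer=145,mark=148,gauge=0,pin_block=0,pin_collar=75,drop_pin=10,disc_pin=10,ball_pin=10)
for p in pts:
    o=[]
    for n in C:
        r=robot.spot_point(n,p)
        if r: o.append((r[0]["xy"],C[n])); print(p,n,np.array(r[0]["xy"]),round(r[0]["confidence"],2),atz(r[0]["xy"],C[n],zs[p]))
    if len(o)==2: print("   tri",tri(o))
s=robot.sense(); print(s["time_s"],s["tcp_pos"],np.round(s["eef_rot"],4))
cv2.imwrite("pics/both.png",cv2.resize(np.vstack([ims["scene"],ims["top"]])[:,:,::-1],(400,600)))
E
python3 a.py
```

```text
pics
eyelet scene [206.3 163.3] 0.86 [576.6 -32.  158. ]
eyelet top [308.8 162. ] 0.87 [579.7 -32.7 158. ]
   tri [578.1 -31.6 159.8]
grip_mid scene [179.1 116.8] 0.86 [ 566.6 -137.5  195. ]
grip_mid top [357.  160.8] 0.55 [ 567.6 -132.5  195. ]
   tri [ 567.5 -132.3  198.4]
button_face scene [171.7 121.5] 0.72 [ 584.7 -133.8  195. ]
button_face top [358.1 154.3] 0.61 [ 582.1 -136.3  195. ]
   tri [ 583.2 -137.3  191.9]
pointer scene [171.4 158.5] 0.69 [617.2 -96.4 145. ]
pointer top [333.4 145.5] 0.84 [620.3 -94.3 145. ]
   tri [618.7 -93.2 148.6]
mark scene [182.9 176.8] 0.4 [624.5 -38.3 148. ]
mark top [308.4 140.4] 0.38 [634.3 -36.7 148. ]
   tri [629.  -33.5 156.3]
gauge scene [199.8 184.6] 0.7 [ 559.8 -126.     0. ]
gauge top [337.2 180.8] 0.67 [ 567.6 -125.7    0. ]
   tri [ 563.9 -122.4    7.2]
pin_block scene [337.8 312.5] 0.93 [524.1 291.1   0. ]
pin_block top [181.4 204.1] 0.66 [523.3 289.    0. ]
   tri [523.4 290.1  -2.7]
pin_collar scene [328.3 321.9] 0.75 [576.3 306.   75. ]
pin_collar top [169.9 179.1] 0.39 [574.1 302.   75. ]
   tri [574.9 304.1  69.5]
drop_pin scene [324.6 334.9] 0.78 [573.8 306.5  10. ]
drop_pin top [174.1 184.7] 0.39 [574.2 306.   10. ]
   tri [574.  306.3  10.1]
disc_pin scene [353.7 286. ] 0.6 [468.5 275.6  10. ]
disc_pin top [183.1 225.3] 0.44 [465.9 282.7  10. ]
   tri [467.6 279.1  12.6]
ball_pin scene [340.2 310.3] 0.56 [521.8 292.7  10. ]
1.25 [212.5 507.2 205.4] [ 0.2  1.  -0.  -0. ]
```

View pics/scene0.png

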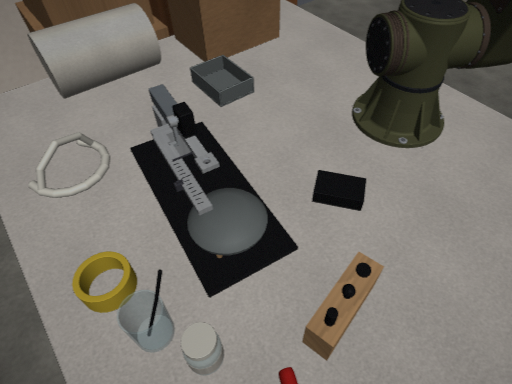

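View pics/top0.png

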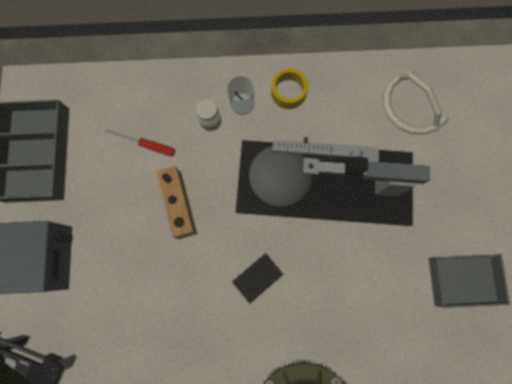

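Run:
```python
from h import *
s=robot.sense(); r=R.from_quat(s["eef_rot"]); print(np.round(r.as_matrix(),3), s["width"])
print(np.round(rel([575,304.5,220]),4), np.degrees(np.arctan2(24,106)))
```

```text
[[-0.922  0.386 -0.   ]
 [ 0.386  0.922 -0.   ]
 [-0.    -0.    -1.   ]] 93.83109325665953
[-0.6877 -0.0782 -0.0243] 12.757532160876679
```

The scene view shows the block with the tall pin at (331,317), the ball pin in the middle and the disc pin at (364,269). The gauge grip is at (183,115) and the eyelet at (206,163), and the arm points toward world +y. The top view agrees. I'll move above the tall pin.

```bash
python3 -m inch '[[-0.04,-0.005,-0.004,0,0,0],[-0.076,-0.0087,-0.003,0,0,0],[-0.076,-0.0087,-0.003,0,0,0],[-0.076,-0.0087,-0.003,0,0,0],[-0.076,-0.0087,-0.003,0,0,0],[-0.076,-0.0087,-0.003,0,0,0],[-0.076,-0.0087,-0.003,0,0,0],[-0.076,-0.0087,-0.003,0,0,0],[-0.06,-0.0087,0,0,0,-0.02],[-0.02,0,0,0,0,-0.02],[0,0,0,0,0,-0.02],[0,0,0,0,0,-0.02]]' && python3 -m inch '[[0,0,0,0,0,-0.0186],[0,0,0,0,0,0],[0,0,0,0,0,0]]' 0.55
cat > w.py <<'E'
from h import *
import sys
np.set_printoptions(precision=1,suppress=True)
# usage: w.py picname|- name:z ...
s=robot.sense(); c=robot.camera_params("wrist"); im=robot.capture("wrist")
if sys.argv[1]!="-": cv2.imwrite(f"pics/{sys.argv[1]}.png",im[:,:,::-1])
for a in sys.argv[2:]:
    n,z=a.split(":")
    for r in robot.spot_point("wrist",n)[:2]: print(n,np.array(r["xy"]),round(r["confidence"],2),atz(r["xy"],c,float(z)))
print(s["time_s"],s["tcp_pos"],np.degrees(R.from_quat(s["eef_rot"]).as_rotvec()),s["contact_force"])
m=R.from_quat(s["eef_rot"]).as_matrix(); print("yang",np.degrees(np.arctan2(m[1,1],m[0,1])), "zaxis",np.round(m[:,2],3),"cam",-np.array(c["extrinsics"])[:3,:3].T@np.array(c["extrinsics"])[:3,3])
E
python3 w.py w1 pin_collar:75 drop_pin:10 pin_block:0 ball_pin:10 disc_pin:10
```

```text
time_s: 2.45
tcp_pos: [557.0, 315.8, 220.0]
eef_rot: [-0.055, 0.998, -0.0, -0.0]
contact_force: [-0.7, -0.4, -0.3]
width: 94.1
grasp_force: 0.0
time_s: 2.75
tcp_pos: [556.5, 316.2, 220.4]
eef_rot: [-0.109, 0.994, -0.0, -0.0]
contact_force: [-0.5, -0.1, -0.4]
width: 73.5
grasp_force: 0.0
pin_collar [246.8 195.2] 0.73 [573.  307.8  75. ]
drop_pin [247.4 189.1] 0.54 [580.9 308.2  10. ]
pin_block [241.6 148.3] 0.63 [525.3 287.3   0. ]
pin_block [246.2 146.9] 0.54 [521.9 293.4   0. ]
ball_pin [241.6 147.7] 0.84 [523.6 287.4  10. ]
disc_pin [243.2 107.6] 0.84 [469.8 278.5  10. ]
2.75 [556.5 316.2 220.4] [  19.7 -178.9    0. ] [-0.5 -0.1 -0.4]
yang 102.56349609508804 zaxis [-0. -0. -1.] cam [487.3 300.2 399.2]
```

View pics/w1.png

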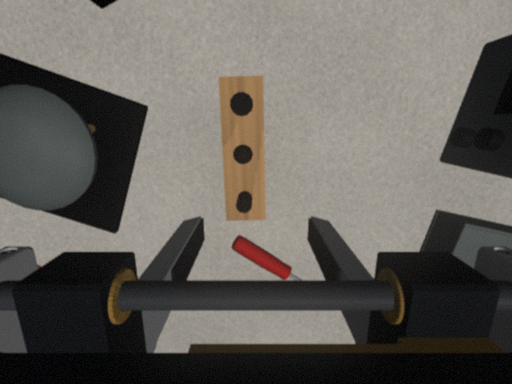

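The wrist view shows the tall knob at (244,202), the ball at (242,154) and the disc at (241,104). I'll segment them to get precise positions.

Run:
```python
from h import *
np.set_printoptions(precision=1,suppress=True)
c=robot.camera_params("wrist"); im=cv2.imread("pics/w1.png").astype(int)
roi=np.zeros(im.shape[:2],bool); roi[78:218,222:264]=1
d=(im.max(2)<60)&roi
n,l,st,ce=cv2.connectedComponentsWithStats(d.astype(np.uint8))
for i in range(1,n):
    if st[i,4]>60:
        x,y,w,h,a=st[i]; print(st[i],ce[i])
        for z in(78.5,91,93): print("   centre@",z,atz(ce[i],c,z))
        # per-row extents
        for r in range(y,y+h,3):
            xs=np.where(l[r]==i)[0]; print((r,xs.min(),xs.max()),end=" ")
        print()
wood=(im[:,:,2]-im[:,:,0]>35); wood[:70]=0;wood[225:]=0;wood[:,:210]=0;wood[:,275:]=0
cnt=max(cv2.findContours(wood.astype(np.uint8),0,2)[0],key=cv2.contourArea)
print("block rect",cv2.minAreaRect(cnt))
bx=cv2.boxPoints(cv2.minAreaRect(cnt)); print(bx,[atz(p,c,75)[:2] for p in bx])
```

```text
[231  93  21  22 376] [241.  103.5]
   centre@ 78.5 [469.1 278.8  78.5]
   centre@ 91 [469.9 279.6  91. ]
   centre@ 93 [470.  279.7  93. ]
(93, np.int64(238), np.int64(244)) (96, np.int64(234), np.int64(249)) (99, np.int64(231), np.int64(250)) (102, np.int64(231), np.int64(251)) (105, np.int64(231), np.int64(251)) (108, np.int64(232), np.int64(250)) (111, np.int64(234), np.int64(249)) (114, np.int64(238), np.int64(244)) 
[234 145  18  18 247] [242.4 153.8]
   centre@ 78.5 [523.9 292.   78.5]
   centre@ 91 [522.5 292.3  91. ]
   centre@ 93 [522.3 292.4  93. ]
(145, np.int64(242), np.int64(242)) (148, np.int64(236), np.int64(249)) (151, np.int64(234), np.int64(250)) (154, np.int64(234), np.int64(251)) (157, np.int64(235), np.int64(250)) (160, np.int64(237), np.int64(248)) 
[237 192  14  20 233] [243.8 201.7]
   centre@ 78.5 [581.1 305.9  78.5]
   centre@ 91 [577.4 305.6  91. ]
   centre@ 93 [576.8 305.6  93. ]
(192, np.int64(242), np.int64(247)) (195, np.int64(239), np.int64(250)) (198, np.int64(239), np.int64(250)) (201, np.int64(238), np.int64(250)) (204, np.int64(237), np.int64(250)) (207, np.int64(237), np.int64(249)) (210, np.int64(239), np.int64(247)) 
block rect ((241.7588348388672, 147.97671508789062), (144.62338256835938, 45.02932357788086), 88.93909454345703)
[[217.9  76.1]
 [262.9  75.3]
 [265.6 219.9]
 [220.6 220.7]] [array([446.3, 247.5]), array([434.4, 296.1]), array([599.4, 337.9]), array([613. , 282.5])]
```

```bash
python3 -m inch '[[-0.0142,-0.0122,0,0,0,0],[-0.0142,-0.0122,0.03,0,0,-0.004],[0,0,0.05,0,0,0],[0,0,0.05,0,0,0],[0,0,0.05,0,0,0],[0,0,0.03,0,0,0],[0,0,0.0207,0,0,0],[0,0,0,0,0,0],[0,0,0,0,0,0]]' 0.5 && python3 -m inch '[[0,0,0,0,0,0],[0,0,0,0,0,0],[0,0,0,0,0,0],[0,0,0,0,0,0],[0,0,0,0,0,0],[0,0,0,0,0,0],[0,0,0,0,0,0]]' 0 20
```

```text
time_s: 3.95
tcp_pos: [577.0, 305.7, 82.9]
eef_rot: [-0.123, 0.992, 0.0, 0.0]
contact_force: [0.1, -0.1, 1.0]
width: 47.1
grasp_force: 0.0
time_s: 4.65
tcp_pos: [576.5, 305.8, 82.4]
eef_rot: [-0.124, 0.992, 0.0, 0.0]
contact_force: [-1.0, -0.1, 3.9]
width: 17.5
grasp_force: 20.0
```

```bash
python3 -m inch '[[0,0,-0.03,0,0,0],[0,0,-0.06,0,0,0],[0,0,-0.08,0,0,0],[0,0,-0.08,0,0,0],[0,0,-0.07,0,0,0],[0,0,0,0,0,0]]' && python3 -m inch '[[0.006,-0.035,0,0,0,0],[0.012,-0.07,0,0,0,0],[0.013,-0.075,0,0,0,0],[0.013,-0.075,0,0,0,0],[0.013,-0.075,0,0,0,0],[0.013,-0.075,0,0,0,0],[0.013,-0.07,0,0,0,0],[0.009,-0.05,0,0,0,0],[0.006,-0.031,0,0,0,0],[0,0,0,0,0,0],[0,0,0,0,0,0],[0,0,0,0,0,0]]' && python3 w.py w2 eyelet:158 pin_collar:150 pin_tip:190 pointer:145 mark:148 grip_mid:195 button_face:195
```

```text
time_s: 5.25
tcp_pos: [577.6, 306.2, 280.6]
eef_rot: [-0.124, 0.992, 0.001, 0.005]
contact_force: [0.1, -0.1, 0.6]
width: 17.4
grasp_force: 20.0
time_s: 6.45
tcp_pos: [601.2, -31.1, 273.7]
eef_rot: [-0.124, 0.992, 0.0, -0.0]
contact_force: [0.9, 0.3, -0.4]
width: 17.9
grasp_force: 20.0
eyelet [257.  164.9] 0.56 [574.  -37.4 158. ]
pin_collar [256.3 223.2] 0.97 [642.6 -20.7 150. ]
pin_tip [258.2 200.4] 0.8 [604.  -28.6 190. ]
pointer [204.3 189.3] 0.9 [618.7 -89.4 145. ]
pointer [257.5 200.6] 0.47 [616.7 -25.8 145. ]
mark [247.3 213.3] 0.47 [634.  -33.9 148. ]
grip_mid [163.6 134. ] 0.78 [ 562.2 -130.1  195. ]
grip_mid [255.7 161.4] 0.58 [565.9 -40.9 195. ]
button_face [258.7 199.3] 0.71 [601.4 -28.8 195. ]
button_face [151.7 163.8] 0.67 [ 592.5 -136.5  195. ]
6.45 [601.2 -31.1 273.7] [  22.3 -178.6   -0. ] [ 0.9  0.3 -0.4]
yang 104.25816667758889 zaxis [-0.  0. -1.] cam [532.5 -49.2 452.5]
```

View pics/w2.png

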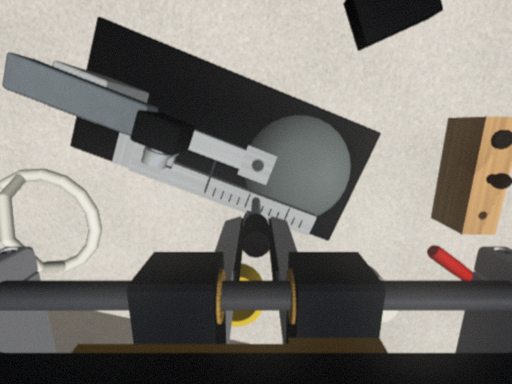

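The hole is at (258,165), the pin tip at (257,200), and the marker is hidden behind the pin. Next I'll refine the hole position and check for camera bias using the pin tip.

Run:
```python
from h import *
np.set_printoptions(precision=1,suppress=True)
c=robot.camera_params("wrist"); im=cv2.imread("pics/w2.png"); g=cv2.cvtColor(im,6)
p=g[150:182,242:276]; print(p[4:28,4:30])
w=np.clip(110-p.astype(float),0,None); m=np.zeros_like(w); m[6:24,8:26]=1; w*=m
yy,xx=np.mgrid[150:182,242:276]; h=np.array([(w*xx).sum(),(w*yy).sum()])/w.sum()
print("hole",h,atz(h,c,158),atz(h,c,155))
pl=cv2.morphologyEx(((g>120)&(g<256)).astype(np.uint8)[140:190,235:285],2,np.ones((2,2)))
big=cv2.resize(im[130:240,200:320],None,fx=6,fy=6,interpolation=2)[:600]; cv2.imwrite("pics/w2c.png",big)
print("tip",atz([257,200],c,201.3), proj([601.2,-31.1,201.3],c))
```

```text
[[179 178 178 184 184 186 182 184 183 182 181 180 179 179 173 178 172 180
  179 179 180 178 174 171 157 144]
 [179 178 178 177 180 181 183 186 186 183 182 184 182 178 177 180 176 179
  181 174 177 177 184 177 178 175]
 [176 177 182 174 177 178 179 182 183 184 183 185 186 183 182 181 178 177
  175 176 177 175 177 180 179 180]
 [180 182 177 179 175 175 178 178 179 179 186 181 186 185 186 181 181 184
  179 176 181 179 176 176 181 177]
 [179 179 178 179 177 178 181 175 176 168 171 169 176 178 179 181 186 186
  182 178 182 179 178 176 175 173]
 [184 179 178 180 175 178 175 174 167 152 142 138 135 146 159 174 180 185
  185 184 186 184 182 178 177 178]
 [185 182 183 182 182 179 173 156 140 119 106  96 103 113 123 148 167 177
  182 187 187 184 183 184 183 177]
 [186 188 185 187 181 182 161 129  98  83  77  83  81  88  91 118 143 164
  181 180 184 185 182 185 182 183]
 [184 181 185 187 186 181 143  99  79  82  83  83  79  82  90  97 118 152
  171 178 183 180 181 185 182 187]
 [179 183 183 183 184 171 121  81  79  80  78  77  86  86  83  88 101 135
  170 177 180 180 180 181 181 184]
 [177 178 
[... 913 characters left out ...]
66 170 176 181 181 182
  177 180 180 183 179 179 171 136]
 [182 186 184 185 189 183 188 187 189 184 184 180 182 180 176 179 182 180
  178 178 180 179 177 177 150 118]
 [181 183 184 181 184 188 186 185 183 185 187 187 187 186 183 182 179 180
  179 178 177 180 177 168 136 104]
 [183 182 184 181 183 182 185 184 189 187 185 189 182 188 189 184 182 185
  182 183 176 183 179 154 115 103]
 [182 181 183 181 182 184 180 182 183 184 186 186 188 186 186 186 187 185
  185 183 184 180 175 145 111 103]
 [157 161 173 181 181 186 183 182 183 184 183 183 184 185 186 187 189 188
  188 187 186 186 171 131 104 100]]
hole [257.1 165. ] [574.3 -38.  158. ] [574.7 -37.9 155. ]
tip [601.  -31.5 201.3] [257.4 200.3]
```

View pics/w2c.png

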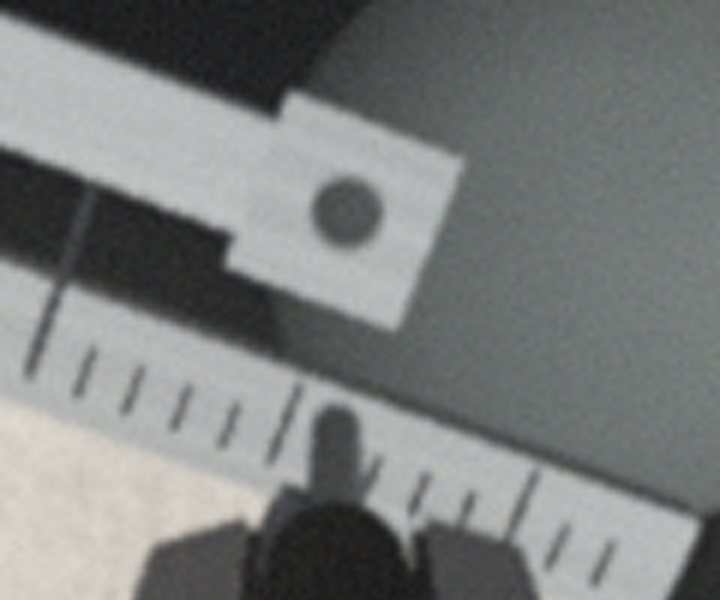

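Crop: the hole is about 12 px wide at (257.6,165) and the pin tip at about (256.5,198). The wrist and fixed cameras disagree by about 6 mm, so I'll bring the tip close over the plate and compare there.

```bash
python3 -m inch '[[0.008,-0.001,0.016,0,0,0],[0.008,0,0.022,0,0,0],[0,0,0.014,0,0,0],[0,0,0,0,0,0],[0,0,0,0,0,0],[0,0,0,0,0,0],[0,0,0,0,0,0]]'
python3 - <<'E'
from h import *
np.set_printoptions(precision=2,suppress=True)
s=robot.sense(); c=robot.camera_params("wrist"); im=robot.capture("wrist")[:,:,::-1].copy(); cv2.imwrite("pics/w3.png",im)
t=np.array(s["tcp_pos"]); print(s["time_s"],t,np.round(s["joint_vel"],3))
q=t-[0,0,72.4]; print("tip exp px",proj(q,c)); h=proj([574.3,-38,158],c); print("hole wrist est px",h,"scene est px",proj([578.1,-32.3,158],c))
x0,y0=int(h[0])-50,int(h[1])-35
cv2.imwrite("pics/w3c.png",cv2.resize(im[y0:y0+85,x0:x0+100],None,fx=7,fy=7,interpolation=2)); print(x0,y0)
cv2.imwrite("pics/top3.png",robot.capture("top")[:,:,::-1]); cv2.imwrite("pics/scene3.png",robot.capture("scene")[:,:,::-1])
E
```

```text
time_s: 7.55
tcp_pos: [592.3, -35.0, 243.3]
eef_rot: [-0.124, 0.992, -0.0, 0.0]
contact_force: [-0.2, 1.0, 0.4]
width: 17.4
grasp_force: 20.0
7.55 [592.31 -35.03 243.32] [ 0.  0.  0. -0. -0.  0.]
tip exp px [256.58 200.16]
hole wrist est px [258.11 178.96] scene est px [262.71 183.97]
208 143
```

View pics/w3c.png

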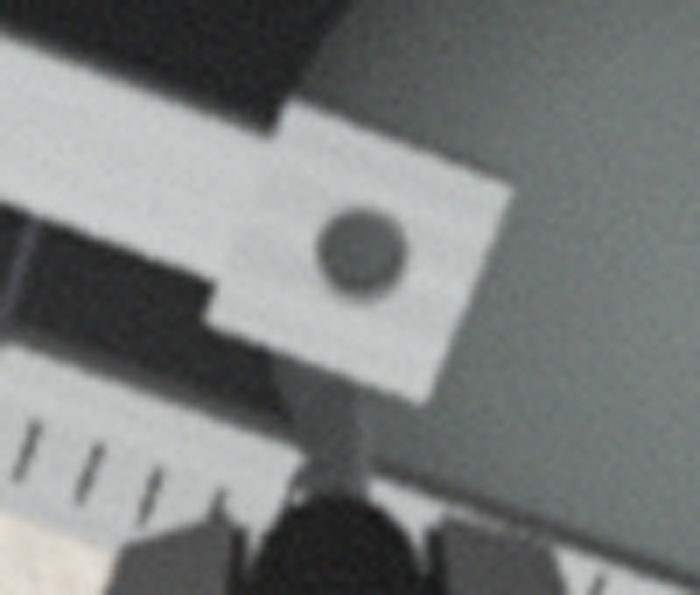

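Run:
```python
from h import *
np.set_printoptions(precision=1,suppress=True)
c=robot.camera_params("wrist"); im=cv2.imread("pics/w3.png"); g=cv2.cvtColor(im,6).astype(float)
def hole(g,h0,r,th):
    yy,xx=np.mgrid[:g.shape[0],:g.shape[1]]; w=np.clip(th-g,0,None)*(np.hypot(xx-h0[0],yy-h0[1])<r); return np.array([(w*xx).sum(),(w*yy).sum()])/w.sum()
h=hole(g,[259,178.7],9,130); h=hole(g,h,9,130); print("hole",h,atz(h,c,158),atz(h,c,156))
gb=cv2.GaussianBlur(g,(0,0),0.8)
print(gb[188:214:2,244:268].astype(int))
for n in("top","scene"):
    cc=robot.camera_params(n); G=cv2.cvtColor(cv2.imread(f"pics/{n}0.png"),6)
    p=proj([576,-35,158],cc); x,y=p.astype(int); print(n,p,x-8,y-8); print(G[y-8:y+9,x-8:x+12])
a=cv2.resize(cv2.cvtColor(np.clip((gb[160:225,220:300]-60)*2.5,0,255).astype(np.uint8),8),None,fx=7,fy=7,interpolation=2)
cv2.imwrite("pics/w3d.png",a)
```

```text
hole [259.  178.9] [573.8 -37.2 158. ] [574.2 -37.  156. ]
[[192 191 192 192 193 195 195 195 195 195 195 195 195 194 194 193 192 190
  191 191 190 190 190 189]
 [179 185 189 192 192 191 192 192 192 194 194 195 195 196 196 197 196 196
  196 196 195 194 193 193]
 [ 94 110 133 154 167 176 184 189 192 193 193 194 194 194 194 194 195 195
  196 196 196 195 196 197]
 [ 45  48  60  76  90 103 121 140 155 166 176 184 188 190 192 194 194 193
  194 194 194 194 194 195]
 [ 44  45  50  60  68  72  76  82  88  96 107 118 130 146 163 177 185 190
  193 194 194 194 194 195]
 [ 43  43  45  53  62  69  71  73  74  74  74  75  78  84  95 110 122 134
  149 161 170 179 187 190]
 [ 46  44  44  47  55  64  70  73  72  71  71  72  73  74  80  87  91  93
   97 102 108 119 133 143]
 [ 69  64  59  55  54  58  66  69  70  70  71  72  73  76  82  91  95  94
   93  93  94  96  98 101]
 [117 103  91  83  76  71  69  69  69  70  71  72  74  76  81  89  95  94
   92  92  93  94  94  96]
 [180 172 162 152 138 121 102  84  74  72  73  73  73  76  81  89  93  92
   90  91  92  94  94  95]
 [188 189 189 187 185 176 152 1
[... 2518 characters left out ...]
 127 127
  123 124]
 [ 75 113 128 128 129 128 120 103  75  51  67 108 128 127 125 124 126 127
  124 123]
 [ 48 101 127 128 128 129 129 126 126 124 125 127 129 128 126 125 125 120
  114 107]
 [ 40  76 112 127 127 127 129 128 126 125 125 126 127 127 126 118 110 105
  101 101]
 [ 26  47  75 114 129 129 128 129 127 126 124 123 126 119 109 102 102 102
  100 101]
 [ 15  28  48 100 129 130 130 130 129 126 119 113 109 105 103 102 102 101
   98  98]
 [ 16  15  41  64 107 128 128 128 124 109 102 103 104 104 102 101 100  79
   56  38]
 [ 14  14  27  47  76 106 117 112 105 103 102 104 104 103 100  79  40  15
   18  14]
 [ 10  14  13  27  47  87 106 106 104 102 101 103 101  79  40  16  16  16
   17  18]]
```

View pics/w3d.png

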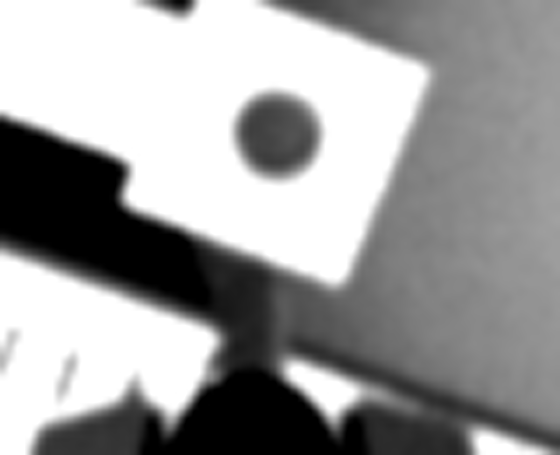

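Run:
```python
from h import *
np.set_printoptions(precision=2,suppress=True)
c=robot.camera_params("top"); print("top",atz([310.4,165.6],c,158), atz([310.4,165.6],c,155))
c2=robot.camera_params("scene"); print("scene",atz([206.5,161.2],c2,157)); print("tri",tri([([310.4,165.6],c),([206.5,161.2],c2)]))
print(rel([573.4,-35.7,243.3]), robot.sense()["tcp_pos"])
c=robot.camera_params("wrist"); print(proj([592.3,-35,243.3-72.4],c),proj([592.3,-35,243.3-10],c))
```

```text
top [571.09 -35.75 158.  ] [571.88 -36.16 155.  ]
scene [572.93 -37.39 157.  ]
tri [572.23 -36.61 156.84]
[ 0.03  0.01 -0.  ] [592.18 -35.06 243.05]
[256.57 200.4 ] [256.77 223.49]
```

```bash
python3 -m inch '[[0.0106,0.002,0,0,0,0],[0.0106,0.002,0,0,0,0],[0.01,0.002,0.0045,0,0,0],[0,0,0.005,0,0,0],[0,0,0,0,0,0],[0,0,0,0,0,0],[0,0,0,0,0,0]]'
python3 - <<'E'
from h import *
np.set_printoptions(precision=2,suppress=True)
s=robot.sense(); c=robot.camera_params("wrist"); im=robot.capture("wrist")[:,:,::-1].copy(); cv2.imwrite("pics/w4.png",im)
t=np.array(s["tcp_pos"]); print(t,"tip px",proj(t-[0,0,72.4],c),"hole px",proj([573.4,-35.7,158],c))
g=im[165:225,220:300].astype(float); a=np.clip((g-40)*1.4,0,255).astype(np.uint8)
cv2.imwrite("pics/w4c.png",cv2.resize(a,None,fx=8,fy=8,interpolation=2))
E
```

```text
time_s: 8.4
tcp_pos: [573.2, -36.2, 237.1]
eef_rot: [-0.124, 0.992, 0.0, 0.0]
contact_force: [-0.0, 0.5, -0.6]
width: 17.7
grasp_force: 20.0
[573.19 -36.17 237.13] tip px [256.53 200.21] hole px [256.93 198.66]
```

View pics/w4c.png

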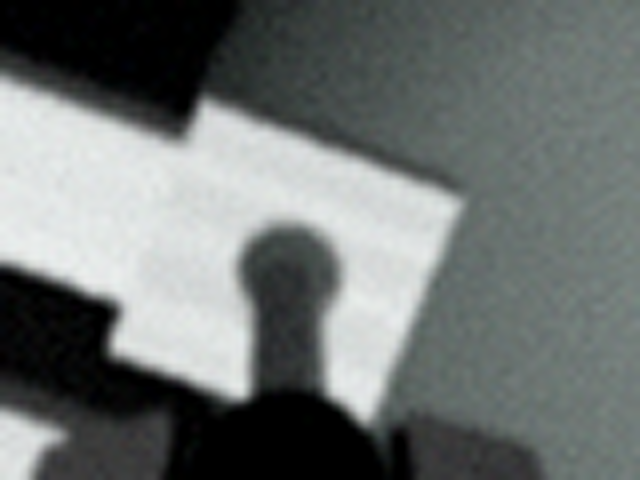

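The tip sits visually centred in the hole: shaft column at 290 and hole centre at 289 in the crop. Descending.

```bash
python3 -m inch '[[0,0,0.01,0,0,0],[0,0,0.01,0,0,0],[0,0,0.01,0,0,0],[0,0,0.01,0,0,0],[0,0,0,0,0,0],[0,0,0,0,0,0]]'
```

```text
time_s: 9.05
tcp_pos: [573.1, -36.2, 213.1]
eef_rot: [-0.124, 0.992, 0.0, -0.0]
contact_force: [0.2, -0.2, -0.7]
width: 17.8
grasp_force: 20.0
```

No contact, and the tip is 17 mm into the hole. Continuing to just above seating.

```bash
python3 -m inch '[[0,0,0.015,0,0,0],[0,0,0.015,0,0,0],[0,0,0.015,0,0,0],[0,0,0.015,0,0,0],[0,0,0.01,0,0,0],[0,0,0.0065,0,0,0],[0,0,0,0,0,0],[0,0,0,0,0,0]]'; python3 -m inch '[[0,0,0,0,0,0],[0,0,0,0,0,0],[0,0,0,0,0,0],[0,0,0,0,0,0]]' 0.45; python3 w.py w5 pin_collar:158
```

```text
time_s: 9.85
tcp_pos: [573.2, -36.2, 167.5]
eef_rot: [-0.124, 0.992, -0.0, 0.0]
contact_force: [-0.6, 0.0, 0.9]
width: 17.3
grasp_force: 20.0
time_s: 10.25
tcp_pos: [573.1, -36.2, 167.4]
eef_rot: [-0.124, 0.992, -0.0, 0.0]
contact_force: [0.1, -0.3, 0.1]
width: 41.6
grasp_force: 0.0
pin_collar [260.  222.5] 0.78 [571.8 -34.  158. ]
10.25 [573.1 -36.2 167.4] [-22.3 178.6  -0. ] [ 0.1 -0.3  0.1]
yang 104.20307139189654 zaxis [ 0. -0. -1.] cam [504.3 -54.2 346.2]
```

```bash
python3 -m inch '[[0,0,-0.02,0,0,0],[0,0,-0.04,0,0,0],[0,0,-0.05,0,0,0],[0,0,-0.05,0,0,0],[0,0,-0.04,0,0,0.0222],[0,0,0,0,0,0.0222],[0,0,0,0,0,0.0222],[0,0,0,0,0,0.0222]]'
python3 - <<'E'
from h import *
np.set_printoptions(precision=2,suppress=True)
# rebuild w3 wrist pose from w2/w3 logged TCP: camera fixed to tool
s=robot.sense(); c=robot.camera_params("wrist"); E=np.array(c["extrinsics"])
T=np.eye(4);T[:3,:3]=R.from_quat(s["eef_rot"]).as_matrix();T[:3,3]=s["tcp_pos"]
X=E@T
T2=np.eye(4);T2[:3,:3]=R.from_quat([-0.124,0.992,0,0]).as_matrix();T2[:3,3]=[601.2,-31.1,273.7]
c2=dict(c);c2["extrinsics"]=X@np.linalg.inv(T2); print(proj([573.4,-35.7,158],c2))
def a(p,q):
    P,Q=[atz([200+x/6-.4,130+y/6-.4],c2,158) for x,y in(p,q)]; d=Q-P; print(np.degrees(np.arctan2(d[1],d[0])),np.linalg.norm(d))
a((290,90),(465,160)); a((225,268),(400,330)); a((465,160),(400,330)); a((0,10),(275,110)); a((0,148),(235,235))
E
```

```text
time_s: 11.15
tcp_pos: [573.0, -36.2, 288.4]
eef_rot: [0.157, 0.988, 0.0, 0.001]
contact_force: [0.0, 0.0, -0.5]
width: 42.5
grasp_force: 0.0
[258.26 164.28]
82.62952953593985 33.90021347042938
84.35807134846085 34.293304336591355
-5.759112408696042 33.45518302303364
84.36871270985851 51.47135755761651
83.64034610131709 45.00948639508068
```

```bash
python3 -m inch '[[0,0,0,0,0,0.02164],[0,0,0,0,0,0.02164],[0,0,0,0,0,0.02164],[0,0,0,0,0,0.02164],[0,0,0,0,0,0.02164],[0,0,0,0,0,0.02164],[0,0,0,0,0,0.02164],[0,0,0,0,0,0.02164],[0,0,0,0,0,0.02164],[0,0,0,0,0,0.02164],[0,0,0,0,0,0]]' 0.8; python3 -m inch '[[-0.03,0.0018,0,0,0,0],[-0.05,0.0018,0,0,0,0],[-0.05,0.0018,0,0,0,0],[-0.028,0,0,0,0,0],[0,0,0,0,0,0],[0,0,0,0,0,0],[0,0,0,0,0,0],[0,0,0,0,0,0]]'; python3 w.py w6 eyelet:158 pin_collar:158 grip_mid:195 button_face:195 pointer:145 mark:148
```

```text
time_s: 12.25
tcp_pos: [573.1, -36.2, 288.1]
eef_rot: [0.742, 0.67, 0.0, 0.0]
contact_force: [-0.6, 0.1, 0.1]
width: 75.0
grasp_force: 0.0
time_s: 13.05
tcp_pos: [567.1, -129.9, 287.4]
eef_rot: [0.741, 0.672, 0.0, 0.0]
contact_force: [0.1, 0.0, 0.1]
width: 75.4
grasp_force: 0.0
eyelet [250.  100.4] 0.89 [571.2 -34.2 158. ]
pin_collar [253.2 101.3] 0.69 [574.5 -35.5 158. ]
grip_mid [254.4 197.9] 0.73 [ 566.3 -133.2  195. ]
button_face [279.2 196. ] 0.75 [ 592.  -133.6  195. ]
pointer [298.3 142.6] 0.69 [622.4 -85.2 145. ]
pointer [253.2 170.1] 0.26 [ 566.7 -112.3  145. ]
mark [302.6  93. ] 0.62 [629.8 -31.4 148. ]
13.05 [ 567.1 -129.9  287.4] [133.3 120.9   0. ] [0.1 0.  0.1]
yang -5.57784022687837 zaxis [ 0.  0. -1.] cam [574.6 -59.1 466.2]
```

View pics/w6.png

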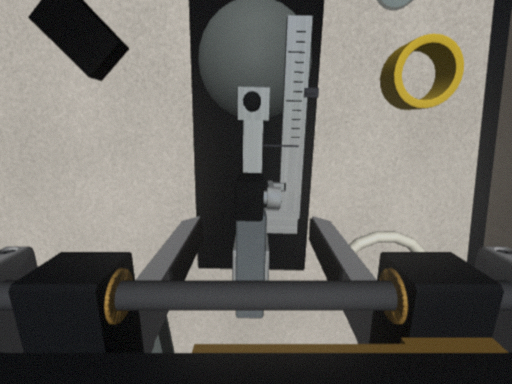

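The pin sits in the eyelet at (252,101), the pointer blade is at row 146, and the marker clip is at (312,92). Next I'll measure pointer against mark, and the grip's lateral centre.

Run:
```python
from h import *
np.set_printoptions(precision=1,suppress=True)
c=robot.camera_params("wrist"); g=cv2.GaussianBlur(cv2.cvtColor(cv2.imread("pics/w6.png"),6),(0,0),0.7).astype(int)
th=np.radians(84); Y=np.array([np.cos(th),np.sin(th)]); X=np.array([Y[1],-Y[0]]); O=np.array([573.2,-36.2])-95*Y
loc=lambda uv,z:(lambda p:np.array([p@X,p@Y]))(atz(uv,c,z)[:2]-O)
print("block rows"); print(g[196,228:296]); print(g[206,228:296])
print("clip"); print(g[84:102,300:322])
print("pointer"); print(g[138:154,266:302:3])
for uv,z in(((252,101),176),((237,196),215),((286,196),207),((290,146),145),((312,92),146)): print(uv,z,loc(uv,z))
```

```text
block rows
[ 26  26  26  28  28  27  24  23  21  24  27  26  26  26  23  23  24  25
  24  24  24  24  25  27  26  24  23  23  26  26  26  24  24  25  40  80
 124 142 139 134 139 145 149 152 153 153 154 154 153 153 152 150 147 148
 148 148 148 149 149 149 147 145 145 145 144 145 148 151]
[ 27  26  24  24  25  25  24  22  21  23  23  22  24  26  26  24  22  20
  21  23  22  22  25  24  24  25  26  26  24  24  26  26  26  25  26  30
  35  41  55  71  81  86  88  89  91  91  92  93  97  98  97 102 118 135
 143 146 148 147 146 145 144 144 143 142 143 145 149 149]
clip
[[148 152 155 154 150 150 149 130  83  44  31  29  30  31  31  31  38  73
  130 164 174 174]
 [151 154 156 155 151 151 148 128  81  42  31  31  32  32  31  32  39  79
  139 170 175 175]
 [152 154 155 153 147 145 142 122  79  45  34  34  34  34  34  34  43  80
  139 170 176 175]
 [150 153 155 149 134 124 119 104  74  51  42  43  43  42  42  42  46  75
  126 163 175 175]
 [149 153 153 142 113  90  82  75  63  54  52  54  53  51  50  51  52  69
  110 153 172 175]
 [145 149 151 136 100  70  61  59  58  57  57  58  57  57  58  56
[... 1407 characters left out ...]

 [ 34  32  32  31  34  78 145 147 142 142 145 149]
 [ 42  40  41  40  41  73 124 126 121 125 129 145]
 [ 48  47  49  49  48  68  97  97  94 100 104 138]
 [ 42  42  45  48  45  71  99  99  96  99  97 138]
 [ 35  34  36  39  36  80 125 127 123 123 120 144]
 [ 30  31  31  34  32  86 144 147 143 142 142 148]
 [ 29  30  30  32  31  87 148 153 147 147 150 149]
 [ 29  30  30  32  30  88 149 154 147 147 151 150]
 [ 30  29  29  33  31  91 150 154 146 149 150 151]
 [ 29  29  31  32  33  95 150 155 146 148 149 151]
 [ 28  31  30  31  32  96 150 154 147 147 149 150]]
(252, 101) 176 [ 0.3 93.9]
(237, 196) 215 [-13.4   4.4]
(286, 196) 207 [34.5  2.5]
(290, 146) 145 [44.5 46.5]
(312, 92) 146 [ 66.6 106.1]
```

```bash
python3 -m inch '[[-0.002,-0.0011,0.03,0,0,0.0012],[0,0,0.05,0,0,0],[0,0,0.05,0,0,0],[0,0,0.035,0,0,0],[0,0,0.0207,0,0,0],[0,0,0,0,0,0],[0,0,0,0,0,0]]'; python3 -m inch '[[0,0,0,0,0,0],[0,0,0,0,0,0],[0,0,0,0,0,0],[0,0,0,0,0,0],[0,0,0,0,0,0],[0,0,0,0,0,0],[0,0,0,0,0,0],[0,0,0,0,0,0],[0,0,0,0,0,0],[0,0,0,0,0,0]]' 0 25
```

```text
time_s: 14.1
tcp_pos: [566.5, -132.0, 176.8]
eef_rot: [0.744, 0.668, 0.0, 0.0]
contact_force: [-0.3, 0.1, -0.3]
width: 75.2
grasp_force: 0.0
time_s: 15.1
tcp_pos: [564.6, -131.8, 176.2]
eef_rot: [0.744, 0.668, -0.001, -0.001]
contact_force: [-16.7, 3.3, 9.4]
width: 36.8
grasp_force: 25.0
```

```bash
python3 -m inch '[[0,-0.0016,0,0,0,0],[0,-0.0016,0,0,0,0],[0,0,0,0,0,0],[0,0,0,0,0,0]]'; python3 -m inch '[[0.005,0,0,0,0,0],[0.01,0,0,0,0,0],[0.01,0,0,0,0,0],[0.01,0,0,0,0,0],[0.01,0,0,0,0,0],[0,0,0,0,0,0],[0,0,0,0,0,0]]'
```

```text
time_s: 15.5
tcp_pos: [564.3, -131.8, 176.2]
eef_rot: [0.744, 0.668, 0.0, 0.0]
contact_force: [-2.2, 2.0, 6.0]
width: 36.2
grasp_force: 25.0
time_s: 16.2
tcp_pos: [567.4, -105.0, 176.3]
eef_rot: [0.744, 0.668, 0.0, 0.001]
contact_force: [-0.2, -2.1, 6.0]
width: 35.8
grasp_force: 25.0
```

```bash
python3 -m inch '[[0.01,0,0,0,0,0],[0.012,0,0,0,0,0],[0.012,0,0,0,0,0],[0.01,0,0,0,0,0],[0.007,0,0,0,0,0],[0.002,0,0,0,0,0],[0,0,0,0,0,0],[0,0,0,0,0,0]]'
python3 - <<'E'
from h import *
np.set_printoptions(precision=1,suppress=True)
s=robot.sense(); c=robot.camera_params("wrist"); im=robot.capture("wrist")[:,:,::-1].copy(); cv2.imwrite("pics/w7.png",im)
for p,z in(("mark",148),("pointer",148),("eyelet",158),("pin_collar",158)):
    for r in robot.spot_point("wrist",p)[:1]: print(p,np.array(r["xy"]),r["confidence"],atz(r["xy"],c,z))
top=robot.capture("top")[:,:,::-1]; cv2.imwrite("pics/top7.png",top)
a=cv2.resize(im[60:220,170:380],None,fx=3.6,fy=3.6,interpolation=2)[:600]; cv2.imwrite("pics/w7c.png",a); print(a.shape,s["tcp_pos"])
E
```

```text
time_s: 17.0
tcp_pos: [571.1, -73.3, 176.3]
eef_rot: [0.744, 0.668, 0.001, 0.001]
contact_force: [3.6, -3.4, 4.7]
width: 35.7
grasp_force: 25.0
pointer [321.7 151.9] 0.88 [627.2 -28.6 148. ]
eyelet [252.3  84.8] 0.57 [580.   23.2 158. ]
pin_collar [254.5  86.4] 0.81 [581.4  22.  158. ]
(576, 756, 3) [571.1 -73.3 176.3]
```

View pics/w7c.png

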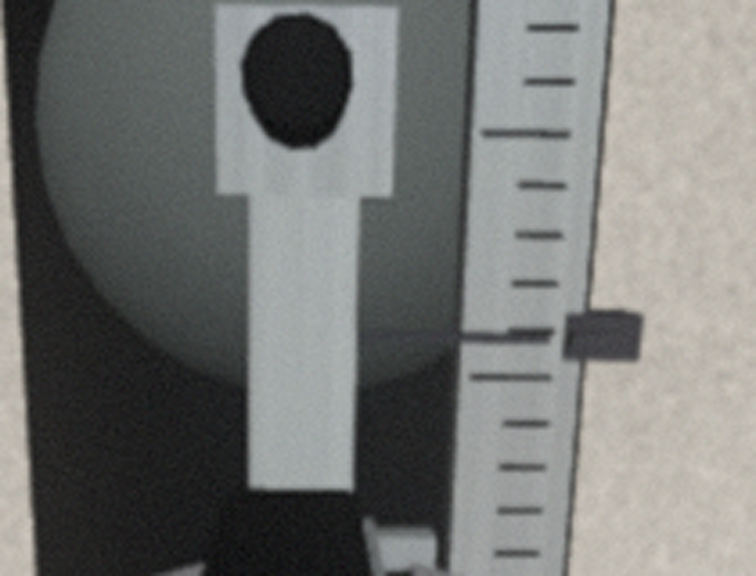

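The pointer blade at crop row 337 lines up with the marker clip, centred on row 336 (10 mm is about 47 px). The pin is seated in the eyelet. I'll do a short drift check, then hand in.

```bash
python3 -m inch '[[0,0,0,0,0,0],[0,0,0,0,0,0],[0,0,0,0,0,0],[0,0,0,0,0,0],[0,0,0,0,0,0]]'
python3 - <<'E'
from h import *
s=robot.sense(); a=cv2.imread("pics/w7.png",0).astype(float); b=cv2.cvtColor(robot.capture("wrist"),7).astype(float)
print("shift px",cv2.phaseCorrelate(a[60:200,170:380].copy(),b[60:200,170:380].copy()))
print("pointer-only", cv2.phaseCorrelate(a[60:200,300:380].copy(),b[60:200,300:380].copy()))
print(robot.job_done())
E
```

```text
time_s: 17.8
tcp_pos: [571.1, -73.4, 176.3]
eef_rot: [0.744, 0.668, 0.001, 0.001]
contact_force: [4.3, -2.6, 5.1]
width: 35.8
grasp_force: 25.0
shift px ((0.02367189515547352, -0.02873168641428947), 0.9913371452462246)
pointer-only ((-0.029775257875719774, -0.09997418658727497), 0.9737896207379865)
the job is handed in; nothing more can be done
None
```

The job is handed in at about 18 s. The pin is seated in the eyelet, the grip is squeezed at 25 N with the button pressed in, and the pointer is held within about 1 mm of the marker with no visible drift; the judge's verdict was not shown.

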